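# Unlatch and open the gate of a guarded test pen

### The job

Open the gate of the clear-walled test pen on the electronics bench: press the red thumb tab down so that the latch bar rises out of its yellow keeper, swing the gate at least 60 degrees open towards the robot, then let the latch bar back down and leave the gate standing still. Be gentle: do not tug at the gate while the bar is still caught, do not ram the bar up under the keeper's hood, do not fling the gate, and leave the other things on the bench where they are.

Things in the scene. Friction and masses are not known exactly. Their poses are not given: they have to be found in the camera images.
- pen: Fixed guard pen of aluminium bars and clear panels, 374 mm wide (y), 230 deep, walls 140 high, a circuit board on a black fixture inside. Origin on the table, half-way along the front, in the gate's mid-plane; x points from the gate into the pen, y from the latch side to the hinge side, z up. The gate fills the front.
- hinge (a point): Point on the gate's vertical hinge line, 150 mm from the pen's origin along the pen's +y, 205 mm above the table (the height of the thumb tab's grip).
- gate (a joint): Gate angle, rad: 0 shut, grows as it swings towards the robot (to the pen's -x, clockwise from above), stop at 1.5. Gate 295 mm wide, 16 thick, about 0.9 kg, from 20 to 140 mm above the table; light hinge friction (about 1 N at the tab), stays where left. Shut and latched it has 2 mm of play at the keeper.
- latch: Steel see-saw latch bar, 14 mm high, 6 thick, on the gate's front face. Origin on its pivot: 115 mm above the table, 225 from the hinge line, 17 in front of the gate's mid-plane; shut and down, its axes match the pen's. It turns about its x only, 0 to 0.45 rad: tab down (and to +y) lifts the nose; nose-heavy (about 1 N at the tab; pinching it adds 2 to 5 N of rubbing), it falls back level.
- nose (a point): Tip of the latch bar's nose, half-way up the bar, 100 mm to -y of the latch's origin. Lowered, it lies inside the yellow keeper on the post, behind the keeper's lip and under its hood.
- tab (a point): Centre of the red thumb tab, 75 mm to +y and 90 mm above the latch's origin. 12 mm thick (latch's x), 26 wide (y), 50 high. It stands over the gate's top edge, 63 mm below this point: pinch it from above, one finger in front and one behind; so held it can be pressed down along its arc about the pivot and used to pull the gate.
- post: Latch post, 24 mm square, 180 high, origin at its foot on the table, 172 mm to the pen's -y. It carries the yellow keeper, screwed on in slots at a height that differs each time and is not reported: its lip stands 6 to 26 mm above the lowered bar's underside, 2 mm in front of the bar, so the lift must be felt. The keeper stands at most 10 N from the bar.
- keeper_foot (a point): Point on the post's front face below the keeper, 60 mm above the table. The bar leaves forwards over the keeper's lip and under its hood, whose underside is 19 mm above the lip's top, both 88 to 94 mm from the pivot: it clears the lip at 0.07 to 0.29 rad of bar turn and meets the hood 0.025 to 0.05 rad later. The hood gives 2 mm (2000 N/m spring), then is hard.
- reel_red: Bystander: red solder reel, 64 mm across, 45 mm high, standing in the pen. Origin: centre of its underside.
- reel_green: Bystander: pale green solder reel, 72 mm across, 45 mm high. Origin: centre of its underside.
- flux_bottle: Bystander: amber bottle, 40 mm across, 100 mm high, beside the latch post outside the pen. Origin: centre of its underside.
- tip_tin: Bystander: brass tin, 52 mm across, 30 mm high. Origin: centre of its underside.
- driver: Bystander: screwdriver, 170 mm long, lying on the bench. Origin under its middle.
- parts_bin: Bystander: blue parts bin, 110 by 80 by 50 mm. Origin: centre of its underside.

How it is judged:
By the outcome, as a careful person would: the job done as asked, in the order asked, and still so for the second after the job is handed in, with the robot touching nothing.
It also fails if it takes over 72 s, if anything falls off the work surface, if the arm or the gripper's body presses on something with over 40 N, if the wrist force passes 120 N, or if a joint passes its speed limit or range.

### The arm

A 7-joint arm with a two-finger parallel gripper is mounted at the origin on the work surface. World frame = base frame: x ahead of the robot, y to its left, z up, the work surface at z = 0. Lengths are in m, angles in rad, forces in N, time in s.
With the tool pointing down it reaches from about 0.4 to 0.875 m from the base axis. Payload 6.5 kg.
Tool frame: the origin (TCP) lies on the mounting face of the last link; the fingertips stand ctrl.tip_reach ahead of it and the grasp point (between the pads) lies 155 mm ahead of it (ctrl.tip_reach is the distance from the TCP to the fingertips, in m); z points along the fingers, y is the line along which they close (so a half turn about z gives the same grasp; the last joint's range is limited). The gripper opens to 85 mm and grips with 20 to 120 N. Pads are 22 mm wide; open, the fingers measure 114 mm over their backs; the gripper's body (76 mm by 85 mm) begins 54 mm behind the grasp point. The pads swing forward as they close: fully open they stand 13 mm farther back than shut.
Start: joints at [1.109, 0.536, -0.004, 1.538, 0.003, 1.067, -0.071], TCP at [0.251, -0.6, 0.405] pointing down, gripper open.
Joint ranges: [-2.7, 2.7], [-0.37, 2.16], [-1.27, 1.26], [0.24, 2.4], [-1.31, 4.45], [0.19, 1.91], [-2.76, 2.76]. Speed limits (rad/s): [2.39, 2.39, 3.14, 3.14, 3.14, 3.14, 3.14].

### API

Orientations are given as a unit quaternion [x, y, z, w].
In Python, from cell import status, get_image, get_calibration, job_done, ctrl gives the robot as it stands.
- The arm moves only by the shell command python3 -m jog 'ROWS' [OPENING] [FORCE]. ROWS is JSON, one flat list of numbers, 6 for each row, row after row: the shift along the world's x, y, z normalised to -1 to 1, where 1 is 0.025 m, then the turn, a rotation vector about the world's x, y, z normalised to -1 to 1, where 1 is 5 degrees. A call has exactly 5 rows; each row shifts and turns the commanded pose from where the row before left it; what a row does not reach is not made up. A row lasts 1/8 s, in which the tool goes at most 62.5 mm and 10.7 degrees, less where a joint would pass 70% of its speed; a pose out of reach is approached as far as the arm can. A call with a number of a shift or a turn outside -1 to 1 is refused whole. A call with a gripper value outside its range is refused whole. OPENING is the closure, from -1 (fully open) to 1 (shut), set as the call begins (- or left out, the last holds). The fingers move at their own pace and stop on an object; FORCE is the grip in N (left out, the last holds). Time passes only in rows, so rows that do not move let the fingers close, or fill a call up. It gives the time, the measured TCP pose, the force, the opening and the grip force at its end, in the units of the state.
- status.get_state(): the state, without advancing time (a new reading comes with each control period).
- get_image(name): name is "side" or "top"; returns the picture (384x512x3 uint8, red, green, blue); there is no depth.
- get_calibration(name): a dict with "camera_matrix" (3x3 intrinsics, pixels), "rvec" (rotation vector, rad) and "tvec" (3), from world to camera coordinates, as OpenCV has them. Camera axes: x right, y down, z forward; pixel columns grow to the right and rows downward; lengths in m; the calibration is good to about 2 mm. A picture is of the moment at which its call begins. get_calibration takes no time and is no camera call.
- job_done(): hands the job in; it is judged then, once.
The state is a dict: "clock": time; "joints": joint angles; "qvel": joint speeds; "tau": joint torques, N m; "position": TCP position; "tcp_rot": TCP orientation; "force": force on the tool from outside, world axes, zero at the start; "moment": the same for the moment, N m; "opening": finger opening in m; "gripper_force": force on a finger pad.
Only numpy, scipy, OpenCV 4.12 (cv2) and the standard library are available. Lean on these libraries where they do the work, as an engineer would, in place of code of your own. Each camera call takes 0.05 s, during which the arm holds its last target. There are 200 camera calls.

## Working session

There is one attempt and no reset: what is moved stays moved. The work goes in short steps, Python scripts to look and compute and a shell command to move; the robot and the scene stay as the last step left them, time stands still between calls to the robot, and variables do not carry over. Pictures are saved under pics/ and viewed, at most 10 in all, crops included, and the job is handed in when it is done.

```bash
mkdir -p pics; ls
python3 - <<'E'
from cell import status,get_image,get_calibration,ctrl
import cv2
s=status.get_state();print(s,ctrl.tip_reach)
for n in("side","top"):
    cv2.imwrite(f"pics/{n}0.png",get_image(n)[:,:,::-1]);print(get_calibration(n))
E
```

```text
pics
{'clock': 0.0, 'joints': array([ 1.1088217 ,  0.53718825, -0.00443589,  1.53890816,  0.00259736,
        1.06727011, -0.07120416]), 'qvel': array([-0.00055159, -0.00018027, -0.00056257,  0.00094515,  0.00049279,
        0.0014165 , -0.00039641]), 'tau': array([ 3.74091678e-04, -5.83396840e+01,  1.04828596e+00, -2.59103036e+01,
        1.22231626e-02,  9.46426706e-03, -6.92213263e-06]), 'position': array([ 0.25046099, -0.59943972,  0.40378487]), 'tcp_rot': array([ 9.80477419e-01,  1.96629728e-01, -2.36426437e-04, -8.51856052e-04]), 'force': array([-0.67009242,  0.00898716, -0.31389124]), 'moment': array([-0.02570751,  0.01451379,  0.01838235]), 'gripper_force': 0.0, 'opening': 0.08534632995473027} 0.1734
{'camera_matrix': array([[380.11955192,   0.        , 257.59969488],
       [  0.        , 380.11955192, 192.66591238],
       [  0.        ,   0.        ,   1.        ]]), 'rvec': array([ 2.07419386,  0.72421876, -0.40795303]), 'tvec': array([-0.42961614, -0.09509196,  1.62940287])}
{'camera_matrix': array([[375.27301009,   0.        , 253.71618212],
       [  0.        , 375.27301009, 195.72174998],
       [  0.        ,   0.        ,   1.        ]]), 'rvec': array([ 1.97808328, -2.22694974,  0.25575572]), 'tvec': array([0.02878141, 0.62252912, 1.21212483])}
```

View pics/side0.png

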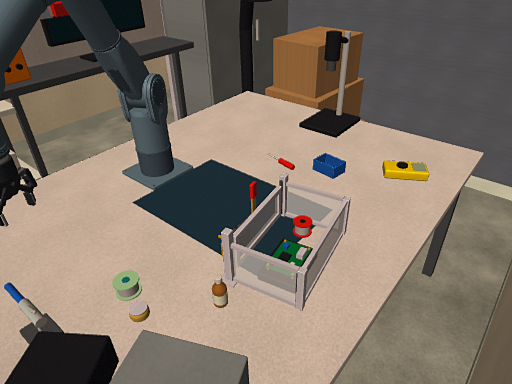

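View pics/top0.png

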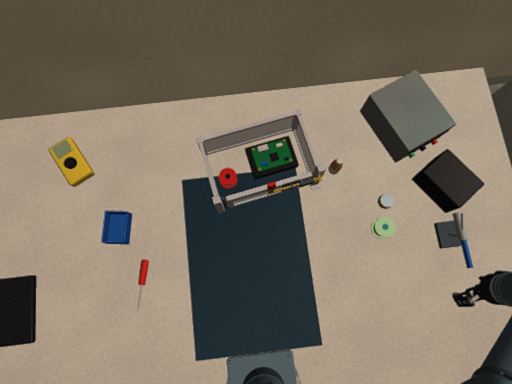

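The side view shows the red tab at about (252,188), latch post top (229,233) and hinge-side post (284,180). The top view shows the tab at (271,187), latch post (319,179) and hinge-side post (221,203). Next I'll measure them with masks and enlarged crops.

```bash
cat > h.py <<'E'
import numpy as np,cv2
from cell import status,get_image,get_calibration
def cam(n):
    c=get_calibration(n);R=cv2.Rodrigues(c["rvec"])[0];return c["camera_matrix"],R,c["tvec"].ravel()
def ray(n,p):
    K,R,t=cam(n);return -R.T@t,R.T@np.linalg.solve(K,[p[0],p[1],1])
def onz(n,p,z):
    o,d=ray(n,p);return o+d*(z-o[2])/d[2]
def tri(ps,pt):
    P=[np.c_[cam(n)[1],cam(n)[2]] for n in("side","top")];P=[cam(n)[0]@p for n,p in zip(("side","top"),P)]
    X=cv2.triangulatePoints(P[0],P[1],np.float64(ps).reshape(2,1),np.float64(pt).reshape(2,1)).ravel();return X[:3]/X[3]
def proj(n,X):
    K,R,t=cam(n);q=K@(R@np.asarray(X)+t);return q[:2]/q[2]
def red(im,box):
    x0,y0,x1,y1=box;h=cv2.cvtColor(im,cv2.COLOR_RGB2HSV)
    m=(((h[...,0]<6)|(h[...,0]>174))&(h[...,1]>150)&(h[...,2]>70)).astype(np.uint8)
    k=np.zeros_like(m);k[y0:y1,x0:x1]=1;m*=k
    n,l,st,c=cv2.connectedComponentsWithStats(m);i=1+np.argmax(st[1:,4]);return c[i],st[i]
E
python3 - <<'E'
from h import *
a=cv2.imread("pics/side0.png")[...,::-1];b=cv2.imread("pics/top0.png")[...,::-1]
cs,ss=red(a,(235,170,268,225));ct,st=red(b,(255,170,285,200))
print(cs,ss,ct,st,tri(cs,ct))
print("tab top@z.205",onz("top",ct,.205),"side",onz("side",cs,.205))
A=cv2.resize(a[160:310,200:360],None,fx=3.7,fy=3.7,interpolation=cv2.INTER_CUBIC)
B=cv2.resize(b[100:220,185:345],None,fx=4.9,fy=4.9,interpolation=cv2.INTER_CUBIC)
cv2.imwrite("pics/a1.png",A[...,::-1]);cv2.imwrite("pics/b1.png",B[...,::-1])
E
```

```text
[252.50485437 189.58252427] [249 181   8  18 103] [271.47222222 183.86111111] [268 181   8   6  36] [ 0.62064017 -0.10003254  0.20708477]
tab top@z.205 [ 0.62147988 -0.09991196  0.205     ] side [ 0.61837317 -0.09800485  0.205     ]
```

View pics/a1.png

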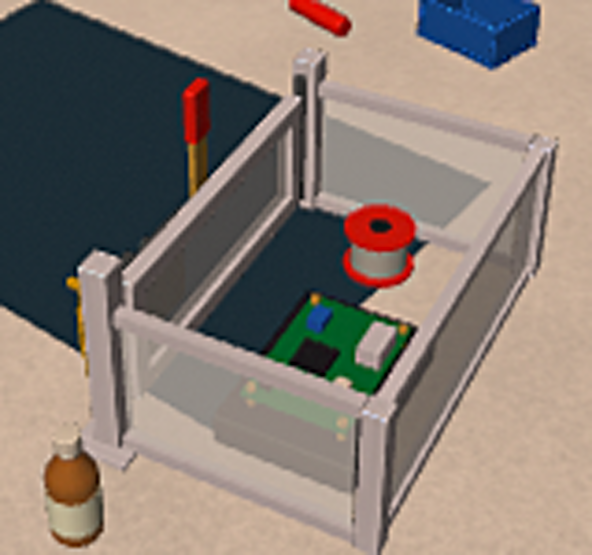

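View pics/b1.png

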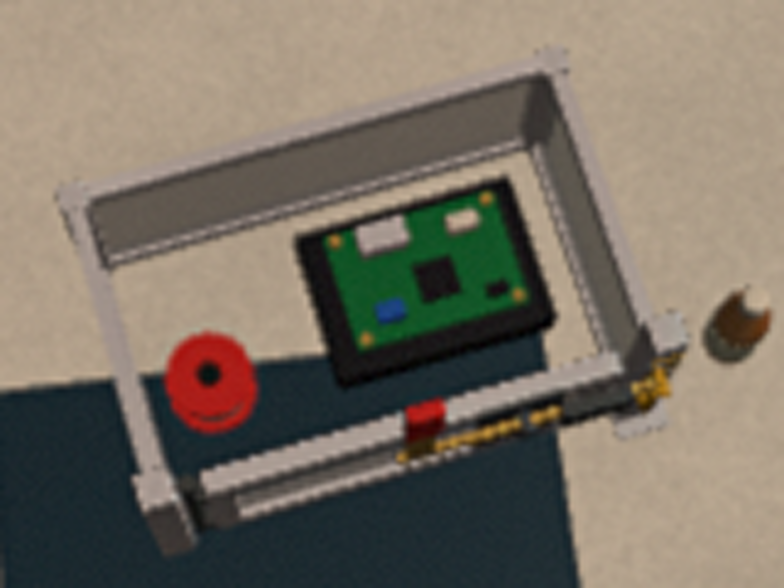

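The crops show the latch post top at side (98,265) and top (669,330), and the hinge post top at side (309,62) and top (157,490). The gate's top rail runs between them and the bottle stands outside. Triangulating these points gives the yaw.

Run:
```python
from h import *
S=lambda u,v:((u+.5)/3.7-.5+200,(v+.5)/3.7-.5+160)
T=lambda u,v:((u+.5)/4.9-.5+185,(v+.5)/4.9-.5+100)
L=tri(S(98,265),T(669,330));H=tri(S(309,62),T(157,490));print("L",L,"H",H)
L2=onz("top",T(669,330),.18);H2=onz("top",T(157,490),.18);print(L2,H2)
for l,h in((L,H),(L2,H2)):
    d=(h-l)[:2];print(np.linalg.norm(d),np.degrees(np.arctan2(-d[0],d[1])))
# gate top rail: upper edge line z=.14
a=onz("top",T(205,472),.14);b=onz("top",T(620,358),.14);d=b-a;print(a,b,np.linalg.norm(d),np.degrees(np.arctan2(d[0],-d[1])))
a=onz("top",T(205,492),.14);b=onz("top",T(620,376),.14);d=b-a;print(a,b,np.degrees(np.arctan2(d[0],-d[1])))
d=(H2-L2)[:2];y=d/np.linalg.norm(d);x=np.array([y[1],-y[0]])
P=L2[:2]+.172*y;print("pen",P,"tab pred",P-.017*x,"hinge",P+.15*y,"x",x,"y",y)
t=np.array([.6206,-.1000]);print("tab in pen",(t-P)@x,(t-P)@y)
```

```text
L [ 0.6649355  -0.26553272  0.17986599] H [0.60352647 0.07662135 0.15897736]
[ 0.664501   -0.26591046  0.18      ] [0.59778861 0.07430313 0.18      ]
0.34762115993518194 10.174985377697677
0.3466927016329659 11.094345913493301
[0.61546634 0.04467027 0.14      ] [ 0.66064471 -0.23917113  0.14      ] 0.2874143832050925 9.04377035853422
[0.60202052 0.04604253 0.14      ] [ 0.64825986 -0.23726257  0.14      ] 9.269734967415182
pen [ 0.63140387 -0.09712485] tab pred [ 0.61472157 -0.10039608] hinge [0.6025401  0.05007189] x [0.98131166 0.19242513] y [-0.19242513  0.98131166]
tab in pen -0.011155216861197791 -0.0007424767247010709
```

```bash
R='x'; 
python3 -m jog '[0.737,0.99,0.05,0,0,0.77, 0.737,0.99,0.05,0,0,0.77, 0.737,0.99,0.05,0,0,0.77, 0.737,0.99,0.05,0,0,0.77, 0.737,0.99,0.05,0,0,0.77]' -1
python3 -m jog '[0.737,0.99,0.05,0,0,0.77, 0.737,0.99,0.05,0,0,0.77, 0.737,0.99,0.05,0,0,0.77, 0.737,0.99,0.05,0,0,0.77, 0.737,0.99,0.05,0,0,0.77]'
python3 -m jog '[0.737,0.99,0.05,0,0,0.77, 0.737,0.99,0.05,0,0,0.77, 0.737,0.99,0.05,0,0,0.77, 0.737,0.99,0.05,0,0,0.77, 0.737,0.99,0.05,0,0,0.77]'
python3 -m jog '[0.737,0.99,0.05,0,0,0.77, 0.737,0.99,0.05,0,0,0.77, 0.737,0.99,0.05,0,0,0.77, 0.737,0.99,0.05,0,0,0.77, 0,0,0,0,0,0]'
python3 - <<'E'
from h import *
from scipy.spatial.transform import Rotation as Ro
s=status.get_state();R=Ro.from_quat(s["tcp_rot"]).as_matrix();print(s["joints"],R[:,1],R[:,2])
g=s["position"]+R[:,2]*.155;print("grasp",g)
a=get_image("side");b=get_image("top")
A=cv2.resize(a[110:260,180:340],None,fx=4.9,fy=3.9,interpolation=cv2.INTER_CUBIC)
B=cv2.resize(b[120:240,200:360],None,fx=4.9,fy=4.9,interpolation=cv2.INTER_CUBIC)
cv2.imwrite("pics/a2.png",np.vstack([A,B])[:,:,::-1][::1] if 0 else A[...,::-1]);cv2.imwrite("pics/b2.png",B[...,::-1])
E
```

```text
clock: 0.72
position: [0.3441, -0.4742, 0.4111]
tcp_rot: [0.933, 0.36, 0.0, 0.0]
force: [0.6, 0.1, -0.1]
opening: 0.0854
gripper_force: 0.0
clock: 1.35
position: [0.4361, -0.3506, 0.4173]
tcp_rot: [0.86, 0.511, -0.0, 0.0]
force: [-0.1, -0.2, -0.7]
opening: 0.0857
gripper_force: 0.0
clock: 1.98
position: [0.5281, -0.2268, 0.4235]
tcp_rot: [0.762, 0.647, 0.0, 0.0]
force: [-0.3, -0.0, 0.2]
opening: 0.0853
gripper_force: 0.0
clock: 2.6
position: [0.6021, -0.1257, 0.4285]
tcp_rot: [0.668, 0.744, 0.001, -0.0]
force: [-0.1, -1.1, -0.4]
opening: 0.0852
gripper_force: 0.0
[ 0.44539985  0.49088012 -0.43663736  1.59166023  0.22236029  1.10807699
  0.06279789] [0.99414463 0.10805172 0.00112838] [ 9.17078127e-04  2.00523879e-03 -9.99997569e-01]
grasp [ 0.60222958 -0.12539421  0.27349932]
```

View pics/a2.png

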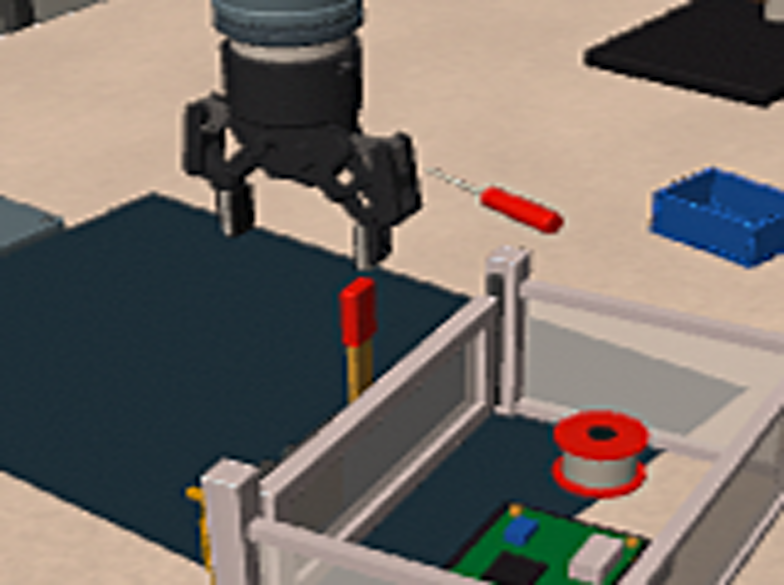

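The gripper hovers above and in front of the tab, which spans crop (342–376, 278–346), i.e. px about (253,190). I'll move over it and go down.

```bash
python3 -m jog '[0.32,0.53,0,0,0,0.35, 0.31,0.52,0,0,0,0.35, 0,0,-0.88,0,0,0, 0,0,-0.88,0,0,0, 0,0,-0.88,0,0,0]'
python3 -m jog '[0,0,0,0,0,0, 0,0,0,0,0,0, 0,0,0,0,0,0, 0,0,0,0,0,0, 0,0,0,0,0,0]' 0.3 20
python3 - <<'E'
from h import *
from scipy.spatial.transform import Rotation as Ro
s=status.get_state();R=Ro.from_quat(s["tcp_rot"]).as_matrix();print(R[:,1],R[:,2],s["opening"])
g=s["position"]+R[:,2]*.155;print("grasp",g)
a=get_image("side");b=get_image("top")
A=cv2.resize(a[140:220,215:305],None,fx=7,fy=7,interpolation=cv2.INTER_CUBIC)
cv2.imwrite("pics/a3.png",A[...,::-1])
E
```

```text
clock: 3.32
position: [0.6168, -0.1023, 0.3619]
tcp_rot: [0.647, 0.763, 0.0, 0.0]
force: [0.6, -0.7, -0.0]
opening: 0.0854
gripper_force: 0.0
clock: 3.95
position: [0.6165, -0.1033, 0.3628]
tcp_rot: [0.647, 0.762, 0.0, 0.0]
force: [0.8, 0.4, 0.2]
opening: 0.0302
gripper_force: 0.0
[9.86781984e-01 1.62052582e-01 5.26048984e-04] [ 5.61107097e-04 -1.70571057e-04 -9.99999828e-01] 0.030201719219762186
grasp [ 0.61657978 -0.10330057  0.20781601]
```

View pics/a3.png

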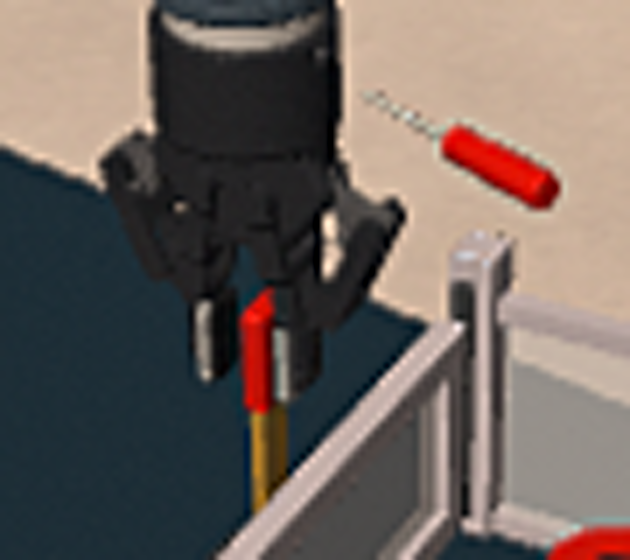

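The tab sits between the pads, about 4 mm nearer the rear finger. I'll shift +3 mm along pen x and close.

```bash
python3 -m jog '[0.12,0.06,0,0,0,0, 0,0,0,0,0,0, 0,0,0,0,0,0, 0,0,0,0,0,0, 0,0,0,0,0,0]' 0.6 20
python3 -m jog '[0,0,0,0,0,0, 0,0,0,0,0,0, 0,0,0,0,0,0, 0,0,0,0,0,0, 0,0,0,0,0,0]' 0.75 20
python3 - <<'E'
from cell import status
s=status.get_state();print(s["force"],s["moment"],s["opening"],s["position"])
E
```

```text
clock: 4.68
position: [0.6194, -0.1018, 0.3624]
tcp_rot: [0.647, 0.762, -0.0, -0.0]
force: [-0.2, 0.5, -0.4]
opening: 0.0171
gripper_force: 0.0
clock: 5.3
position: [0.6188, -0.1017, 0.3623]
tcp_rot: [0.647, 0.762, -0.001, -0.001]
force: [-5.3, 0.4, 3.0]
opening: 0.0117
gripper_force: 20.9
[-5.27664767  0.42034482  2.99230549] [-0.09045471  0.94918201  0.26177087] 0.011678358106776853 [ 0.61882273 -0.1017421   0.36234455]
```

```bash
python3 -m jog '[-0.05,-0.01,0,0,0,0, 0,0,0,0,0,0, 0,0,0,0,0,0, 0,0,0,0,0,0, 0,0,0,0,0,0]'
python3 - <<'E'
from cell import status
s=status.get_state();print(s["force"],s["moment"],s["opening"],s["position"])
import numpy as np
# pivot arc table for yaw 9.5deg, tilt about -x_pen; TCP rel. pivot
from scipy.spatial.transform import Rotation as Ro
a=np.radians(9.5);x=np.array([np.cos(a),np.sin(a),0]);y=np.array([-np.sin(a),np.cos(a),0]);z=np.array([0,0,1])
r=.0765*y+(.3623-.115)*z
for th in np.arange(0,.4,.04):
    d=Ro.from_rotvec(-th*x).apply(r)-r; print(round(th,2),np.round(d*1000,2))
print(-x*np.degrees(.01)/5)
E
```

```text
clock: 5.92
position: [0.6182, -0.1019, 0.3625]
tcp_rot: [0.647, 0.762, 0.0, 0.0]
force: [-1.8, 0.1, 1.6]
opening: 0.0116
gripper_force: 20.4
[-1.79520889  0.08522946  1.57181617] [0.0314084  0.30339494 0.22840607] 0.011579646468564068 [ 0.61824617 -0.10194104  0.36246507]
0.0 [0. 0. 0.]
0.04 [-1.62  9.69 -3.26]
0.08 [-3.22 19.25 -6.9 ]
0.12 [ -4.8   28.66 -10.94]
0.16 [ -6.34  37.9  -15.35]
0.2 [ -7.86  46.95 -20.13]
0.24 [ -9.34  55.82 -25.27]
0.28 [-10.79  64.47 -30.77]
0.32 [-12.2   72.9  -36.62]
0.36 [-13.57  81.09 -42.8 ]
[-0.11302    -0.01891306 -0.        ]
```

```bash
cat > tq.py <<'E'
import numpy as np
from cell import status
from scipy.spatial.transform import Rotation as Ro
a=np.radians(9.5);x=np.array([np.cos(a),np.sin(a),0]);y=np.array([-np.sin(a),np.cos(a),0]);z=np.array([0,0,1.])
piv=np.array([.6182,-.1019,.3625])-.0755*y-(.3625-.115)*z
s=status.get_state();F=s["force"];p=s["position"]
r=p-piv;tau=(s["moment"]+np.cross(r,F))@x
R=Ro.from_quat(s["tcp_rot"]).as_matrix();th=np.arcsin((-R[:,2]@y)*1.0)
ph=np.arctan2(r@z,r@y)
print("Fpen",np.round([F@x,F@y,F[2]],1),"tab-equiv N",round(tau/.117,2),"tilt",round(th,4),"arc",round(np.arctan2(.2475,.0755)-ph,4),"r",round(np.hypot(r@z,r@y),4), "xpen",round(r@x,4))
E
python3 tq.py
python3 -m jog '[-0.02,0.116,-0.039,-0.1356,-0.0227,0, -0.02,0.116,-0.04,-0.1356,-0.0227,0, -0.02,0.116,-0.041,-0.1356,-0.0227,0, -0.02,0.116,-0.042,-0.1356,-0.0227,0, 0,0,0,0,0,0]' | tail -1
python3 tq.py
python3 -m jog '[-0.007,0.038,-0.0145,-0.045,-0.0075,0, -0.006,0.038,-0.0145,-0.045,-0.0075,0, -0.006,0.038,-0.0145,-0.045,-0.0075,0, 0,0,0,0,0,0, 0,0,0,0,0,0]' | tail -1
python3 tq.py
```

```text
Fpen [-1.8  0.4  1.6] tab-equiv N 0.9 tilt 0.0 arc -0.0001 r 0.2587 xpen 0.0
gripper_force: 20.7
Fpen [-2.7  2.   4.6] tab-equiv N 1.03 tilt 0.0486 arc 0.0491 r 0.2589 xpen 0.0
gripper_force: 21.3
Fpen [-2.6  1.7  6. ] tab-equiv N 4.29 tilt 0.0597 arc 0.0603 r 0.2589 xpen 0.0001
```

```bash
python3 -m jog '[0,0,0,0,0,0, 0,0,0,0,0,0, 0,0,0,0,0,0, 0,0,0,0,0,0, 0,0,0,0,0,0]' | tail -1
python3 tq.py
python3 -m jog '[-0.007,0.038,-0.0145,-0.045,-0.0075,0, -0.006,0.038,-0.0145,-0.045,-0.0075,0, -0.006,0.038,-0.0145,-0.045,-0.0075,0, 0,0,0,0,0,0, 0,0,0,0,0,0]' | tail -1
python3 tq.py
```

```text
gripper_force: 21.3
Fpen [-1.3  2.   5.5] tab-equiv N 2.89 tilt 0.0597 arc 0.0602 r 0.2588 xpen 0.0001
gripper_force: 21.4
Fpen [-3.2  2.6  5.5] tab-equiv N 2.12 tilt 0.0716 arc 0.0722 r 0.2589 xpen 0.0001
```

```bash
python3 -m jog '[-0.007,0.038,-0.0155,-0.045,-0.0075,0, -0.006,0.038,-0.0155,-0.045,-0.0075,0, -0.006,0.038,-0.0155,-0.045,-0.0075,0, 0,0,0,0,0,0, 0,0,0,0,0,0]' | tail -1
python3 tq.py
python3 -m jog '[-0.007,0.038,-0.016,-0.045,-0.0075,0, -0.006,0.038,-0.016,-0.045,-0.0075,0, -0.006,0.038,-0.016,-0.045,-0.0075,0, 0,0,0,0,0,0, 0,0,0,0,0,0]' | tail -1
python3 tq.py
```

```text
gripper_force: 21.4
Fpen [-1.5  1.9  5.3] tab-equiv N 3.02 tilt 0.0836 arc 0.0842 r 0.2589 xpen 0.0001
gripper_force: 21.4
Fpen [-2.3  2.9  6.5] tab-equiv N 2.24 tilt 0.0956 arc 0.0964 r 0.259 xpen 0.0001
```

```bash
python3 -m jog '[-0.007,0.038,-0.0165,-0.045,-0.0075,0, -0.006,0.038,-0.0165,-0.045,-0.0075,0, -0.006,0.038,-0.0165,-0.045,-0.0075,0, 0,0,0,0,0,0, 0,0,0,0,0,0]' | tail -1
python3 tq.py
python3 -m jog '[-0.007,0.037,-0.0168,-0.045,-0.0075,0, -0.006,0.038,-0.0168,-0.045,-0.0075,0, -0.006,0.038,-0.0168,-0.045,-0.0075,0, 0,0,0,0,0,0, 0,0,0,0,0,0]' | tail -1
python3 tq.py
```

```text
gripper_force: 21.5
Fpen [-3.7  3.2  6.3] tab-equiv N 1.75 tilt 0.1076 arc 0.1085 r 0.259 xpen 0.0001
gripper_force: 21.5
Fpen [-3.5  2.1  7.2] tab-equiv N 4.34 tilt 0.1196 arc 0.1205 r 0.259 xpen 0.0001
```

```bash
python3 -m jog '[-0.007,0.037,-0.017,-0.045,-0.0075,0, -0.006,0.037,-0.017,-0.045,-0.0075,0, 0,0,0,0,0,0, 0,0,0,0,0,0, 0,0,0,0,0,0]' | tail -1
python3 tq.py
python3 -m jog '[0,0,0,0,0,0, 0,0,0,0,0,0, 0,0,0,0,0,0, 0,0,0,0,0,0, 0,0,0,0,0,0]' | tail -1
python3 tq.py
```

```text
gripper_force: 21.5
Fpen [-3.1  3.   7.8] tab-equiv N 3.23 tilt 0.1275 arc 0.1284 r 0.2591 xpen 0.0001
gripper_force: 21.5
Fpen [-3.2  4.1  7.8] tab-equiv N 1.44 tilt 0.1275 arc 0.1285 r 0.2591 xpen 0.0001
```

```bash
python3 -m jog '[-0.007,0.045,-0.005,-0.045,-0.0075,0, -0.006,0.043,-0.008,-0.045,-0.0075,0, -0.006,0.037,-0.0175,-0.045,-0.0075,0, 0,0,0,0,0,0, 0,0,0,0,0,0]' | tail -1
python3 tq.py
python3 -m jog '[-0.007,0.037,-0.018,-0.045,-0.0075,0, -0.006,0.037,-0.018,-0.045,-0.0075,0, -0.006,0.037,-0.018,-0.045,-0.0075,0, 0,0,0,0,0,0, 0,0,0,0,0,0]' | tail -1
python3 tq.py
```

```text
gripper_force: 21.5
Fpen [-2.4  1.6  5.5] tab-equiv N 2.53 tilt 0.1397 arc 0.1402 r 0.2592 xpen 0.0001
gripper_force: 21.5
Fpen [-2.6  2.1  5.4] tab-equiv N 1.99 tilt 0.1517 arc 0.1522 r 0.2593 xpen 0.0001
```

```bash
python3 -m jog '[-0.007,0.037,-0.0182,-0.045,-0.0075,0, -0.006,0.037,-0.0182,-0.045,-0.0075,0, -0.006,0.037,-0.0182,-0.045,-0.0075,0, 0,0,0,0,0,0, 0,0,0,0,0,0]' | tail -1
python3 tq.py
python3 -m jog '[-0.007,0.037,-0.0187,-0.045,-0.0075,0, -0.006,0.036,-0.0187,-0.045,-0.0075,0, -0.006,0.036,-0.0187,-0.045,-0.0075,0, 0,0,0,0,0,0, 0,0,0,0,0,0]' | tail -1
python3 tq.py
```

```text
gripper_force: 21.5
Fpen [-3.4  2.3  5.8] tab-equiv N 1.8 tilt 0.1636 arc 0.1643 r 0.2593 xpen 0.0001
gripper_force: 21.5
Fpen [-2.8  1.8  6.7] tab-equiv N 3.77 tilt 0.1756 arc 0.1762 r 0.2593 xpen 0.0
```

```bash
python3 -m jog '[-0.007,0.036,-0.019,-0.045,-0.0075,0, -0.006,0.036,-0.019,-0.045,-0.0075,0, 0,0,0,0,0,0, 0,0,0,0,0,0, 0,0,0,0,0,0]' | tail -1
python3 tq.py
python3 -m jog '[-0.007,0.036,-0.0192,-0.045,-0.0075,0, -0.006,0.036,-0.0192,-0.045,-0.0075,0, 0,0,0,0,0,0, 0,0,0,0,0,0, 0,0,0,0,0,0]' | tail -1
python3 tq.py
```

```text
gripper_force: 21.4
Fpen [-2.9  2.   6.1] tab-equiv N 3.78 tilt 0.1834 arc 0.1846 r 0.2593 xpen 0.0
gripper_force: 21.4
Fpen [-2.4  3.1  6. ] tab-equiv N 1.57 tilt 0.1914 arc 0.1925 r 0.2593 xpen 0.0
```

```bash
python3 -m jog '[-0.007,0.036,-0.0195,-0.045,-0.0075,0, -0.006,0.036,-0.0195,-0.045,-0.0075,0, -0.006,0.036,-0.0195,-0.045,-0.0075,0, 0,0,0,0,0,0, 0,0,0,0,0,0]' | tail -1
python3 tq.py
python3 -m jog '[-0.007,0.036,-0.02,-0.045,-0.0075,0, -0.006,0.036,-0.02,-0.045,-0.0075,0, -0.006,0.036,-0.02,-0.045,-0.0075,0, 0,0,0,0,0,0, 0,0,0,0,0,0]' | tail -1
python3 tq.py
```

```text
gripper_force: 21.5
Fpen [-2.7  3.2  6.8] tab-equiv N 2.11 tilt 0.2034 arc 0.2043 r 0.2594 xpen -0.0
gripper_force: 21.7
Fpen [-3.2  2.4  6.7] tab-equiv N 3.99 tilt 0.2156 arc 0.2157 r 0.2595 xpen -0.0
```

```bash
python3 -m jog '[0,0,0,0,0,0, 0,0,0,0,0,0, 0,0,0,0,0,0, 0,0,0,0,0,0, 0,0,0,0,0,0]' | tail -1
python3 tq.py
python3 -m jog '[-0.007,0.036,-0.02,-0.045,-0.0075,0, 0,0,0,0,0,0, 0,0,0,0,0,0, 0,0,0,0,0,0, 0,0,0,0,0,0]' | tail -1
python3 tq.py
```

```text
gripper_force: 21.7
Fpen [-3.3  1.9  6.8] tab-equiv N 5.18 tilt 0.2155 arc 0.2156 r 0.2595 xpen -0.0
gripper_force: 21.7
Fpen [-3.4  1.8  7.2] tab-equiv N 5.86 tilt 0.2196 arc 0.2194 r 0.2595 xpen -0.0
```

```bash
python3 -m jog '[-0.009,0.054,-0.03,-0.067,-0.011,0, 0,0,0,0,0,0, 0,0,0,0,0,0, 0,0,0,0,0,0, 0,0,0,0,0,0]' | tail -1
python3 tq.py
python3 -m jog '[0,0,0,0,0,0, 0,0,0,0,0,0, 0,0,0,0,0,0, 0,0,0,0,0,0, 0,0,0,0,0,0]' | tail -1
python3 tq.py
```

```text
gripper_force: 21.8
Fpen [-2.8  2.1  8. ] tab-equiv N 5.8 tilt 0.2256 arc 0.225 r 0.2596 xpen -0.0
gripper_force: 21.8
Fpen [-3.6  2.2  9. ] tab-equiv N 7.34 tilt 0.2256 arc 0.2252 r 0.2596 xpen -0.0
```

The hood is felt at about 0.207 rad: the force climbs steadily and the arc lags. I'll back off to about 0.196.

```bash
python3 -m jog '[0.012,-0.067,0.037,0.085,0.014,0, 0.012,-0.067,0.037,0.085,0.014,0, 0.011,-0.067,0.037,0.085,0.014,0, 0.011,-0.067,0.037,0.085,0.014,0, 0,0,0,0,0,0]' | tail -1
python3 tq.py
python3 -m jog '[0,0,0,0,0,0, 0,0,0,0,0,0, 0,0,0,0,0,0, 0,0,0,0,0,0, 0,0,0,0,0,0]' 
python3 tq.py
python3 - <<'E'
import numpy as np
from cell import status
from scipy.spatial.transform import Rotation as Ro
p=status.get_state()["position"];a=np.radians(9.5);y=np.array([-np.sin(a),np.cos(a)]);x=np.array([np.cos(a),np.sin(a)])
piv=np.array([.6182,-.1019])-.0755*y; h=piv+.017*x+.225*y;print("hinge",h)
r=p[:2]-h;c=r
for d in (2,4,6,8,10,15,20,25,30,35,40,45,50,55,60,64,68):
    n=Ro.from_rotvec([0,0,-np.radians(d)]).apply([*r,0])[:2];print(d,np.round((n-r)*1000,1),"step/.025",np.round((n-c)/.025,3));c=n
E
```

```text
gripper_force: 21.6
Fpen [-1.9  3.2  6.1] tab-equiv N 1.04 tilt 0.195 arc 0.196 r 0.2593 xpen -0.0
clock: 20.92
position: [0.6104, -0.0554, 0.3435]
tcp_rot: [0.644, 0.759, -0.063, 0.075]
force: [-3.2, 2.5, 5.5]
opening: 0.0117
gripper_force: 21.5
Fpen [-2.8  3.   5.5] tab-equiv N 1.22 tilt 0.1952 arc 0.1964 r 0.2593 xpen -0.0
hinge [0.61029224 0.04835551]
2 [-3.6  0.1] step/.025 [-0.145  0.002]
4 [-7.2  0.2] step/.025 [-0.145  0.007]
6 [-10.9   0.6] step/.025 [-0.144  0.012]
8 [-14.4   1. ] step/.025 [-0.144  0.017]
10 [-18.    1.6] step/.025 [-0.143  0.023]
15 [-26.9   3.5] step/.025 [-0.354  0.078]
20 [-35.5   6.2] step/.025 [-0.346  0.109]
25 [-43.9   9.7] step/.025 [-0.335  0.138]
30 [-51.9  13.8] step/.025 [-0.321  0.167]
35 [-59.6  18.7] step/.025 [-0.306  0.194]
40 [-66.8  24.2] step/.025 [-0.288  0.22 ]
45 [-73.4  30.3] step/.025 [-0.267  0.244]
50 [-79.6  37. ] step/.025 [-0.245  0.267]
55 [-85.1  44.2] step/.025 [-0.221  0.287]
60 [-90.   51.8] step/.025 [-0.195  0.305]
64 [-93.4  58.2] step/.025 [-0.136  0.256]
68 [-96.3  64.8] step/.025 [-0.118  0.265]
```

```bash
python3 -m jog '[-0.024,0,0,0,0,-0.067, -0.024,0,0,0,0,-0.067, -0.024,0,0,0,0,-0.067, -0.024,0,0,0,0,-0.067, -0.024,0,0,0,0,-0.067]' | tail -1
python3 tq.py
python3 -m jog '[0,0,0,0,0,0, 0,0,0,0,0,0, -0.024,0,0,0,0,-0.067, 0,0,0,0,0,0, 0,0,0,0,0,0]' | tail -1
python3 tq.py
```

```text
gripper_force: 23.2
Fpen [-2.3  1.2  5.4] tab-equiv N 3.84 tilt 0.1952 arc 0.1979 r 0.2595 xpen -0.0028
gripper_force: 22.8
Fpen [-0.6  2.7  6. ] tab-equiv N 1.98 tilt 0.1952 arc 0.1984 r 0.2596 xpen -0.0035
```

```bash
python3 -m jog '[-0.048,0.001,0,0,0,-0.133, -0.048,0.001,0,0,0,-0.133, -0.048,0.002,0,0,0,-0.133, 0,0,0,0,0,0, 0,0,0,0,0,0]' | tail -1
python3 tq.py
```

```text
gripper_force: 22.8
Fpen [-2.2  3.   6. ] tab-equiv N 1.62 tilt 0.1948 arc 0.2008 r 0.2599 xpen -0.0071
```

```bash
python3 -m jog '[-0.144,0.012,0,0,0,-0.4, -0.144,0.017,0,0,0,-0.4, -0.143,0.023,0,0,0,-0.4, -0.142,0.029,0,0,0,-0.4, -0.141,0.033,0,0,0,-0.4]'
python3 -m jog '[-0.139,0.04,0,0,0,-0.4, -0.138,0.044,0,0,0,-0.4, -0.137,0.048,0,0,0,-0.4, -0.135,0.053,0,0,0,-0.4, -0.134,0.057,0,0,0,-0.4]'
```

```text
clock: 23.42
position: [0.585, -0.0527, 0.3433]
tcp_rot: [0.732, 0.674, -0.072, 0.066]
force: [-2.5, 0.8, 5.2]
opening: 0.012
gripper_force: 26.5
clock: 24.05
position: [0.5676, -0.0469, 0.3429]
tcp_rot: [0.789, 0.607, -0.078, 0.06]
force: [-2.7, -1.8, 2.6]
opening: 0.0116
gripper_force: 28.5
```

```bash
python3 -m jog '[-0.131,0.061,0,0,0,-0.4, -0.129,0.065,0,0,0,-0.4, -0.127,0.069,0,0,0,-0.4, -0.125,0.074,0,0,0,-0.4, -0.122,0.078,0,0,0,-0.4]'
python3 -m jog '[-0.119,0.083,0,0,0,-0.4, -0.116,0.087,0,0,0,-0.4, -0.113,0.09,0,0,0,-0.4, -0.11,0.094,0,0,0,-0.4, -0.107,0.098,0,0,0,-0.4]'
python3 - <<'E'
from h import *
b=get_image("top");a=get_image("side")
A=cv2.resize(a[110:310,180:360],None,fx=2.2,fy=2.8);B=cv2.resize(b[100:240,190:350],None,fx=2.5,fy=4)
B=cv2.resize(b[100:240,190:350],(396,560));cv2.imwrite("pics/c.png",np.hstack([A,B])[...,::-1])
E
```

```text
clock: 24.68
position: [0.5514, -0.0383, 0.3427]
tcp_rot: [0.839, 0.536, -0.083, 0.052]
force: [-4.4, -3.3, 1.1]
opening: 0.0121
gripper_force: 30.1
clock: 25.3
position: [0.5368, -0.0269, 0.3423]
tcp_rot: [0.882, 0.461, -0.088, 0.045]
force: [-5.3, -3.0, 0.3]
opening: 0.0123
gripper_force: 30.8
```

View pics/c.png

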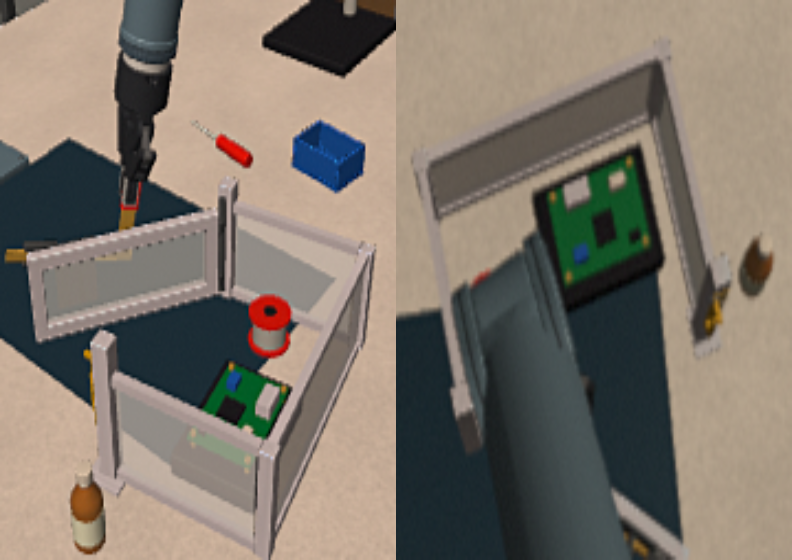

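The picture shows the gate swung about 45° with the tab still pinched and nothing else disturbed. I'll continue with a slight radial correction.

```bash
python3 -m jog '[-0.11,0.097,0,0,0,-0.4, -0.106,0.1,0,0,0,-0.4, -0.102,0.104,0,0,0,-0.4, -0.098,0.108,0,0,0,-0.4, -0.094,0.11,0,0,0,-0.4]'
python3 -m jog '[-0.092,0.112,0,0,0,-0.4, -0.088,0.115,0,0,0,-0.4, -0.084,0.118,0,0,0,-0.4, -0.08,0.121,0,0,0,-0.4, -0.07,0.124,0,0,0,-0.4]'
python3 -m jog '[-0.066,0.128,0,0,0,-0.4, -0.062,0.13,0,0,0,-0.4, -0.06,0.132,0,0,0,-0.4, -0.03,0.07,0,0,0,-0.2, 0,0,0,0,0,0]'
python3 - <<'E'
import numpy as np
from cell import status
from scipy.spatial.transform import Rotation as Ro
s=status.get_state();p=s["position"];R=Ro.from_quat(s["tcp_rot"]).as_matrix();print(s["joints"],s["force"])
# tilt axis: tool y (pinch axis), undo .195
ax=-R[:,1] if False else R[:,1].copy();ax[2]=0;ax/=np.linalg.norm(ax)
print("axis(x_latch)",ax, "gate deg",9.5-np.degrees(np.arctan2(ax[1],ax[0])))
yl=np.cross([0,0,1],ax)
piv0=np.array([0,0,.115])
# current r relative to pivot at theta=.195
r0=.0755*yl+np.array([0,0,.2475]);r=Ro.from_rotvec(-.1955*ax).apply(r0);print(p[2]-r[2])
for th in (.15,.1,.05,0):
    n=Ro.from_rotvec(-th*ax).apply(r0);print(th,"step",np.round((n-r)/.025,3));r=n
print("turn per .05",np.round(ax*np.degrees(.05)/5,3))
E
```

```text
clock: 26.02
position: [0.524, -0.0132, 0.3421]
tcp_rot: [0.919, 0.383, -0.092, 0.037]
force: [-6.2, -1.1, -0.2]
opening: 0.0117
gripper_force: 30.3
clock: 26.65
position: [0.5137, 0.0021, 0.3422]
tcp_rot: [0.948, 0.301, -0.094, 0.029]
force: [-5.3, -0.3, -0.2]
opening: 0.012
gripper_force: 31.1
clock: 27.28
position: [0.5081, 0.0143, 0.3422]
tcp_rot: [0.965, 0.244, -0.096, 0.023]
force: [-6.5, 2.1, -1.4]
opening: 0.0117
gripper_force: 28.5
[-0.00668578  0.43727828 -0.16605213  1.8874989   0.15430378  1.01699395
 -1.33420939] [-6.45044384  2.12816621 -1.40085974]
axis(x_latch) [ 0.47446669 -0.88027346  0.        ] gate deg 71.17536804801833
0.11410688170708294
0.15 step [-0.37  -0.199  0.213]
0.1 step [-0.416 -0.224  0.212]
0.05 step [-0.425 -0.229  0.188]
0 step [-0.432 -0.233  0.163]
turn per .05 [ 0.272 -0.504  0.   ]
```

Gate at about 70°. Lowering the bar along its arc.

```bash
python3 -m jog '[-0.185,-0.1,0.106,0.125,-0.23,0, -0.185,-0.1,0.106,0.125,-0.23,0, -0.208,-0.112,0.106,0.136,-0.252,0, -0.208,-0.112,0.106,0.136,-0.252,0, 0,0,0,0,0,0]'
python3 -m jog '[-0.212,-0.115,0.094,0.136,-0.252,0, -0.212,-0.115,0.094,0.136,-0.252,0, -0.216,-0.116,0.082,0.136,-0.252,0, -0.216,-0.116,0.082,0.136,-0.252,0, 0,0,0,0,0,0]'
python3 -m jog '[0,0,0,0,0,0, 0,0,0,0,0,0, 0,0,0,0,0,0, 0,0,0,0,0,0, 0,0,0,0,0,0]'
```

```text
clock: 27.9
position: [0.4882, 0.0032, 0.3529]
tcp_rot: [0.968, 0.244, -0.05, 0.011]
force: [-5.4, 1.4, -2.4]
opening: 0.012
gripper_force: 28.9
clock: 28.52
position: [0.4668, -0.0086, 0.3615]
tcp_rot: [0.97, 0.244, -0.001, -0.001]
force: [-5.0, 1.2, -4.9]
opening: 0.0122
gripper_force: 28.4
clock: 29.15
position: [0.4671, -0.0084, 0.3613]
tcp_rot: [0.97, 0.245, -0.002, -0.001]
force: [-6.2, 0.2, -5.1]
opening: 0.0117
gripper_force: 28.2
```

```bash
python3 -m jog '[-0.02,0,-0.02,0,0,0, 0,0,0,0,0,0, 0,0,0,0,0,0, 0,0,0,0,0,0, 0,0,0,0,0,0]'
python3 -m jog '[0,0,0,0,0,0, 0,0,0,0,0,0, 0,0,0,0,0,0, 0,0,0,0,0,0, 0,0,0,0,0,0]' 0.1 20
python3 -m jog '[0,0,0,0,0,0, 0,0,0.3,0,0,0, 0,0,0.6,0,0,0, 0,0,0.8,0,0,0, 0,0,0.9,0,0,0]'
python3 -m jog '[0,0,0.9,0,0,0, 0,0,0.9,0,0,0, -0.2,0,0.9,0,0,0, -0.5,-0.5,0.5,0,0,0, 0,0,0,0,0,0]'
python3 - <<'E'
from h import *
a=get_image("side");b=get_image("top")
A=cv2.resize(a[110:310,180:360],(396,560));B=cv2.resize(b[100:260,190:350],(396,560))
cv2.imwrite("pics/d.png",np.hstack([A,B])[...,::-1])
E
```

```text
clock: 29.78
position: [0.467, -0.0084, 0.3613]
tcp_rot: [0.97, 0.245, -0.001, -0.001]
force: [-5.3, 1.3, -3.2]
opening: 0.0117
gripper_force: 28.3
clock: 30.4
position: [0.4681, -0.0095, 0.3622]
tcp_rot: [0.97, 0.245, 0.0, 0.0]
force: [-0.7, -0.0, 0.1]
opening: 0.0386
gripper_force: 0.0
clock: 31.02
position: [0.468, -0.0094, 0.4287]
tcp_rot: [0.97, 0.245, 0.001, 0.0]
force: [0.1, -0.5, -0.2]
opening: 0.0383
gripper_force: 0.0
clock: 31.65
position: [0.4498, -0.0234, 0.5081]
tcp_rot: [0.97, 0.243, 0.001, 0.001]
force: [0.3, -0.5, -0.2]
opening: 0.0382
gripper_force: 0.0
```

View pics/d.png

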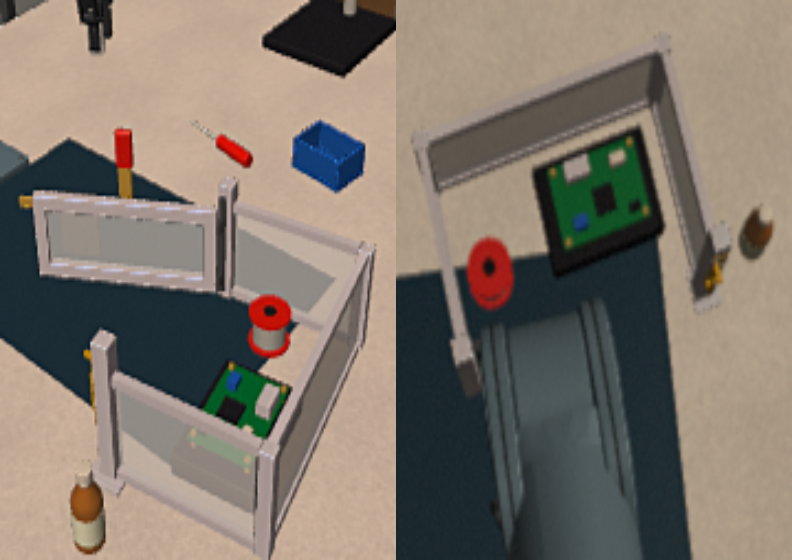

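The gate stands about 70° open and released, the tab upright at crop (123,148), with the nose at (27,200). I'll check by projection that the bar is level and that the gate is still.

```bash
python3 -m jog '[0,0,0,0,0,0, 0,0,0,0,0,0, 0,0,0,0,0,0, 0,0,0,0,0,0, 0,0,0,0,0,0]' | head -1
python3 - <<'E'
from h import *
a=get_image("side");c,st=red(a,(215,145,250,180));print("tab now",c,st)
t=cv2.imread("pics/d.png")[:,:396,::-1]
h=np.array([.6103,.0484]);sc=np.array([180/396,200/560])
print("nose pic px",np.array([27,200])*sc+[180,110],"tab pic",np.array([123,148])*sc+[180,110])
for g in (66,70,74):
  for th in (0,.2):
    A=np.radians(9.5-g);x=np.array([np.cos(A),np.sin(A)]);y=np.array([-np.sin(A),np.cos(A)])
    P=h-.225*y-.017*x; C,S=np.cos(th),np.sin(th)
    n=[*(P-.1*C*y),.115+.1*S];tb=[*(P+(.075*C+.09*S)*y),.115+.09*C-.075*S]
    print(g,th,"nose",proj("side",n).round(1),"tab",proj("side",tb).round(1))
E
```

```text
clock: 32.38
tab now [235.63461538 162.45192308] [232 156   8  14 104]
nose pic px [192.27272727 181.42857143] tab pic [235.90909091 162.85714286]
66 0 nose [185.6 185.4] tab [234.3 164.5]
66 0.2 nose [185.5 180.6] tab [239.4 169. ]
70 0 nose [187.8 181.9] tab [235.2 162.9]
70 0.2 nose [187.6 177.2] tab [240.3 167.6]
74 0 nose [190.3 178.6] tab [236.3 161.4]
74 0.2 nose [190.2 173.9] tab [241.3 166.3]
```

The measured tab and nose match a level bar with the gate at about 70–72°, and the gate is standing still. Handing in.

```bash
python3 -c "
from cell import job_done
print(job_done())"
```

```text
the job is handed in; nothing more can be done
None
```

The gate stands still about 70° open with the latch bar back down level and the robot clear of it; the job was handed in at about 32 s of the 72 s allowed, and nothing else on the bench looked moved in the pictures.

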